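# Pack the last two door wedges head to tail

### The job

Finish packing the set of four door wedges: put the two spare ones from the counter into the empty half of the shallow carton tray, on their sides like the two already in it and carrying on the same head-to-tail order, so that all four stand flat on the tray floor and fill it. One spare lies flat on its sole and must first be turned up onto its side. Leave the lid, the parcel, the tape and the stapler where they are.

Things in the scene. Friction and masses are not known exactly. Their poses are not given: they have to be found in the camera images.
- wedge_a_mid (a point): Spare rubber door wedge lying on its flat sole, ribbed slope up: 64 mm long, 36 wide, 28 thick falling evenly to 10 at the thin end, 35 to 70 g. End faces square to the sole: can be held by its ends, 64 mm apart. Own x points to the thin end, z from sole to slope, y across the width. Point at mid-length and mid-width, 9.5 mm from the sole (half the thickness there).
- wedge_a_thin (a point): Middle of the thin end face (10 by 36 mm) of the wedge that starts flat: 32 mm from wedge_a_mid along its x and 5 mm from the sole.
- wedge_b_mid (a point): The other spare, same size, axes and point as wedge_a_mid, already standing on its side on the counter, 36 mm tall, own y up like the two in the tray (so seen from above its outline is a 64 mm tapered block).
- wedge_b_thin (a point): Middle of the thin end face of the spare that starts on its side.
- tray: Shallow open cardboard carton base taped to the counter, outside 75 (x) by 87 (y) by 22 mm high, walls and floor 3 mm, inside 69 by 81. Origin under its centre, on the counter, z up. Four wedges on their sides, own y up, fill it in rows across y, 19 mm each at mid-length, thin ends by turns to -x, +x, -x, +x from the -y wall; soles 1 and 4 face the walls, soles 2 and 3 each other. Rows 1, 2 are filled.
- packed_1_mid (a point): Wedge in row 1 of the tray, loose, same size, axes and point as wedge_a_mid, on its side with own y up, sole to the tray's -y wall, thin end to the tray's -x. It stands 17 mm above the tray's rim.
- packed_2_mid (a point): Wedge in row 2 of the tray, loose, same size, axes and point, on its side with own y up, slope to slope with the first, thin end to the tray's +x, sole facing the empty half.
- deep_lid: Bystander: the carton's deep cardboard lid, closed side up, 82 by 94 by 46 mm high, loose. Origin under its centre.
- parcel: Bystander: a small taped parcel, 130 by 100 by 50 mm high, loose. Origin under its centre.
- tape_roll: Bystander: a roll of packing tape lying flat, 100 mm across, 48 mm high, loose. Origin under its centre.
- stapler: Bystander: a desk stapler, 125 by 30 by 50 mm high, loose. Origin under its centre, x along its length.
Mind the look-alikes: they are no part of the job. Leave any yellow look-alike of the part that bears wedge_b_mid alone. Leave any brown look-alike of the part that bears packed_2_mid alone.

How it is judged:
By the outcome, as a careful person would: the job done as asked, in the order asked, and still so for the second after the job is handed in, with the robot touching nothing.
It also fails if it takes over 70 s, if anything falls off the work surface, if the arm or the gripper's body presses on something with over 40 N, if the wrist force passes 120 N, or if a joint passes its speed limit or range.

### The arm

A 6-joint arm with a two-finger parallel gripper is mounted at the origin on the work surface. World frame = base frame: x ahead of the robot, y to its left, z up, the work surface at z = 0. Lengths are in mm, angles in rad, forces in N, time in s.
With the tool pointing down it reaches from about 400 to 925 mm from the base axis. Payload 12.5 kg.
Tool frame: the origin (TCP) lies at the very end of the fingers, on their centre line; the grasp point (between the pads) lies env.grip_point_offset behind it (env.grip_point_offset is the distance from the TCP to the grasp point, in mm); y points along the fingers, z is the direction in which the jaws open and shut, and the axes are right-handed (so a half turn about y gives the same grasp; the last joint's range is limited). The gripper opens to 95 mm and grips with 3 to 60 N. Pads are 20 mm wide; open, the fingers measure 119 mm over their backs; the gripper's body (75 mm by 180 mm) begins 59 mm behind the grasp point.
Start: joints at [1.161, 0.491, 1.559, -0, 1.092, -0.106], TCP at [186.951, 596.403, 214.661] pointing down, gripper open.
Joint ranges: [-3.1, 3.1], [-0.84, 2.19], [0.05, 2.79], [-1.13, 4.28], [0.06, 2.93], [-2.69, 2.69]. Speed limits (rad/s): [2.22, 2.22, 2.79, 3.14, 3.14, 3.14].

### API

Orientations are given as [roll, pitch, yaw] about the fixed x, y, z axes, in that order (R = Rz(yaw) Ry(pitch) Rx(roll)).
In Python, from cell import readout, read_camera, env, nets gives the robot as it stands.
- The arm moves only by the tool apply_moves, never from a script. Its argument "increments" is a list of rows, each a list of 3 entries, a list of its own where there are three numbers: the shift along the tool's x, y, z in cm, then the turn, a rotation vector about the tool's x, y, z in degrees, then the finger opening in cm, from 0 to 9.51. A call has exactly 5 rows; each row shifts and turns the pose as measured when the row begins, along the tool's axes as they then stand; what a row does not reach is not made up. A row lasts 1/8 s, in which the tool goes at most 62.5 mm and 10.7 degrees, less where a joint would pass 70% of its speed; a pose out of reach is approached as far as the arm can. A call with a gripper value outside its range is refused whole. The fingers move at their own pace and stop on an object; the grip force is fixed at half the most. Time passes only in rows, so rows that do not move let the fingers close, or fill a call up. It gives the time, the measured TCP pose, the force and the opening at its end, in the units of the state.
- readout.state(): the state, without advancing time (a new reading comes with each control period).
- read_camera(name): name is "scene" or "top"; returns a dict with "img" (384x512x3 uint8, red, green, blue), "vfov" (degrees; the focal length in pixels is half the picture's height over the tangent of half this angle, whatever the lens; pixels are square), "cx", "cy" (the principal point, pixels), "rvec" (rotation vector, rad) and "tvec" (3), from world to camera coordinates, as OpenCV has them. Camera axes: x right, y down, z forward; pixel columns grow to the right and rows downward; lengths in mm; the calibration is good to about 2 mm. A picture is of the moment at which its call begins. There is no depth.
- env.job_done(): hands the job in, once; it reports no verdict.
Trained networks look in a picture, given as the dict that the camera call returned (one of the last four; its "shot" number tells which), for a name from the list of things; names that differ only in an ending like _2 or _b are one class to them, and where a whole thing is asked for, a point or a joint stands for the part that bears it (a point fixed in the world has none). Each returns a list of dicts, best first, with "confidence" (0 to 1); they miss things now and then, are a little off and sometimes report something else, mostly with a low value. They report only what shows in the picture. A call takes as long as a camera call. They do not tell look-alikes from the thing itself.
- nets.look_for(picture, thing): "point" ([x, y, z] in mm, in the coordinates of the camera as it stood for that picture, good to about 4 mm: the middle of the surface that is visible of it).
- nets.mark_of(picture, thing): "point" ([x, y, z] in mm, in the coordinates of the camera as it stood for that picture, good to about 4 mm: a listed point, or the origin of a listed thing).
The state is a dict: "t": time; "joints": joint angles; "qvel": joint speeds; "tau": joint torques, N m; "eef_pos": TCP position; "tcp_rot": TCP orientation; "ft_force": force on the tool from outside, world axes, zero at the start; "moment": the same for the moment, N m; "opening": opening from 0.0 (shut) to 1.0 (fully open).
Only numpy, scipy, OpenCV 4.12 (cv2) and the standard library are available. Lean on these libraries where they do the work, as an engineer would, in place of code of your own. Each camera call takes 0.05 s, during which the arm holds its last target. There are 200 camera calls.

## Working session

There is one attempt and no reset: what is moved stays moved. The work goes in short steps, Python scripts to look and compute and a tool call to move; the robot and the scene stay as the last step left them, time stands still between calls to the robot, and variables do not carry over. Pictures are saved under pics/ and viewed, about 8 in all and at most 12, crops included, and the job is handed in when it is done.

Besides the shell and the picture viewer there is one more tool, called after "Request:" by a JSON object that holds its "op" and its "data". apply_moves: Moves the arm, as the interface text tells. Its arguments: {"type":"object","properties":{"increments":{"type":"array"}},"required":["increments"]}

```bash
ls; mkdir -p pics; cat > h.py <<'E'
import numpy as np, cv2
from cell import readout, read_camera, env, nets
def w(p,pt):
    R=cv2.Rodrigues(np.array(p["rvec"],float))[0]; return R.T@(np.array(pt)-np.array(p["tvec"]).ravel())
def K(p):
    f=p["img"].shape[0]/2/np.tan(np.radians(p["vfov"])/2); return np.array([[f,0,p["cx"]],[0,f,p["cy"]],[0,0,1.]])
def px(p,P):
    return cv2.projectPoints(np.array(P,float).reshape(-1,1,3),np.array(p["rvec"],float),np.array(p["tvec"],float),K(p),None)[0].reshape(-1,2)
def back(p,uv,z):
    R=cv2.Rodrigues(np.array(p["rvec"],float))[0]; t=np.array(p["tvec"],float).ravel()
    c=-R.T@t; o=[]
    for u in np.array(uv,float).reshape(-1,2):
        d=R.T@np.linalg.solve(K(p),[u[0],u[1],1]); o.append(c+d*(z-c[2])/d[2])
    return np.array(o)
def save(p,n,crop=None,s=1):
    im=p["img"][:,:,::-1]
    if crop: im=im[crop[1]:crop[3],crop[0]:crop[2]]
    cv2.imwrite("pics/"+n+".png",cv2.resize(im,None,fx=s,fy=s,interpolation=cv2.INTER_CUBIC))
E
python3 - <<'E'
from h import *
print(env.grip_point_offset, readout.state())
ps={n:read_camera(n) for n in("top","scene")}
for n,p in ps.items():
    R=cv2.Rodrigues(np.array(p["rvec"],float))[0]; print(n,p["vfov"],p["cx"],p["cy"],(-R.T@np.array(p["tvec"]).ravel()).round(),R.round(2).tolist())
    for th in "wedge_a_mid wedge_a_thin wedge_b_mid packed_2_mid tray deep_lid parcel tape_roll stapler".split():
        for d in nets.mark_of(p,th): 
            P=w(p,d["point"]); print(n,th,round(d["confidence"],2),P.round(),px(p,P)[0].round())
im=np.vstack([ps["top"]["img"],])
save(ps["top"],"top1",s=1.5); save(ps["scene"],"scene1",s=1.5)
E
```

```text
pics
18.8 {'t': 0.0, 'joints': array([ 1.16141440e+00,  4.91553884e-01,  1.55949622e+00, -1.52040977e-05,
        1.09167694e+00, -1.05584348e-01]), 'qvel': array([-3.19812842e-04,  1.21534380e-03, -5.82402986e-04,  5.53297540e-05,
        5.66013127e-04,  6.52202820e-04]), 'tau': array([ 2.44233788e-04, -6.12628126e+01, -2.58196628e+01,  6.92646252e-02,
        4.80137661e-02, -1.12395646e-04]), 'eef_pos': array([186.83408173, 596.14692737, 214.04916535]), 'tcp_rot': array([-1.57192582e+00,  1.06142641e-04, -3.03790623e-01]), 'ft_force': array([-0.52569082,  0.08137287,  0.05560871]), 'moment': array([-0.03021816, -0.01449164,  0.02811809]), 'opening': 0.9957837516854957}
top 47.9059471867558 254.10855559839547 189.45148093334151 [ 453.  -11. 1477.] [[-0.03, -1.0, -0.03], [-1.0, 0.03, -0.09], [0.09, 0.02, -1.0]]
top wedge_a_mid 0.71 [564. 147.  20.] [218. 197.]
top wedge_a_mid 0.54 [545.  12.  18.] [257. 202.]
top wedge_a_mid 0.46 [ 516. -210.    5.] [323. 209.]
top wedge_a_thin 0.67 [ 507. -184.    4.] [316. 212.]
top wedge_b_mid 0.55 [541.  14.  16.] [257. 203.]
top packed_2_mid 0
[... 669 characters left out ...]

scene wedge_a_thin 0.15 [429. 395.   3.] [394. 257.]
scene wedge_b_mid 0.64 [424. -47.  22.] [267. 153.]
scene wedge_b_mid 0.51 [540.  15.  19.] [253. 189.]
scene packed_2_mid 0.88 [562. 320.  23.] [337. 268.]
scene packed_2_mid 0.63 [551. 163.  27.] [292. 224.]
scene packed_2_mid 0.53 [ 516. -211.   15.] [205. 141.]
scene tray 0.89 [544. 172.   3.] [295. 229.]
scene tray 0.31 [ 416. -398.    5.] [190.  95.]
scene tray 0.17 [556. 142.  21.] [284. 221.]
scene deep_lid 0.96 [427. 397.   0.] [395. 258.]
scene parcel 0.7 [718. 148.   5.] [240. 266.]
scene parcel 0.59 [728. -72.   2.] [180. 214.]
scene tape_roll 0.64 [727. -74.   4.] [180. 213.]
scene stapler 0.65 [ 414. -402.    4.] [190.  95.]
```

View pics/top1.png

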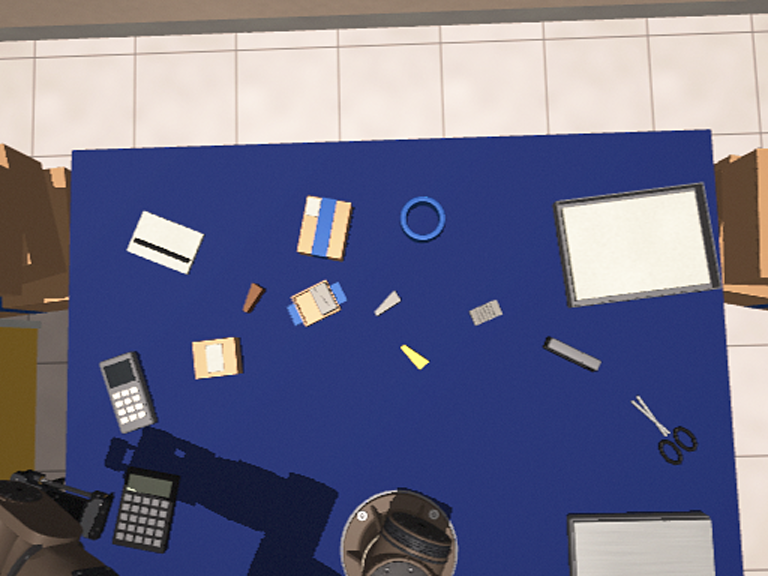

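```bash
python3 - <<'E'
from h import *
p=read_camera("scene"); save(p,"scene2",(180,90,380,310),2.7)
E
```

```text
(no output)
```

View pics/scene2.png

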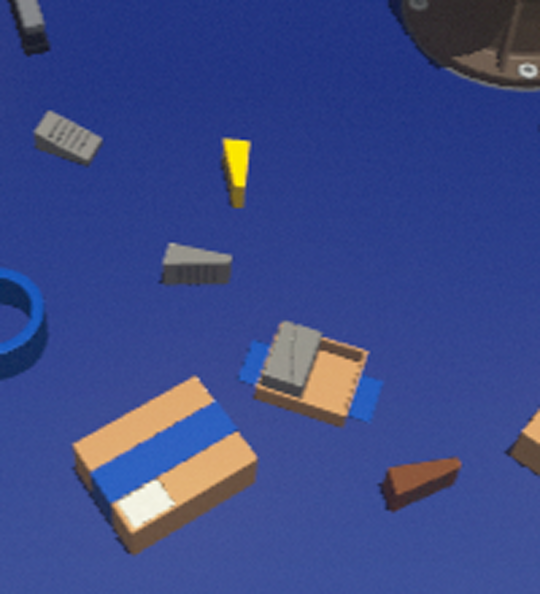

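Two pictures viewed. 

- **Top view:** the tray is at about (211,202), with its -y half filled.
- **wedge_b candidates** (scene px): grey wedge on its side at (253,189), yellow one at (267,153), brown one at (337,268). The grey one matches the spares and the packed wedges, and the enlarged crop confirms it.
- **wedge_a:** the flat grey ribbed wedge at (205,141).

Next I'll fit silhouettes for accurate poses.

```bash
cat > fit.py <<'E'
from h import *
from scipy.optimize import minimize
S=4
def prism(poly,z0,z1): return np.array([[x,y,z] for z in(z0,z1) for x,y in poly])
# wedge on side: outline in own (x,z-9.5) seen with y up: world = x along yaw, own z = yaw-90
def side(x,y,yaw,z0=0):
    c,s=np.cos(yaw),np.sin(yaw)
    o=[(32,-9.5),(32,.5),(-32,18.5),(-32,-9.5)]
    return prism([(x+a*c+b*s,y+a*s-b*c) for a,b in o],z0,z0+36)
def flat(x,y,yaw):
    c,s=np.cos(yaw),np.sin(yaw); P=[]
    for a,h in((32,10),(-32,28)):
        for b in(-18,18):
            for z in(0,h): P.append([x+a*c-b*s,y+a*s+b*c,z])
    return np.array(P)
def box(x,y,yaw,dx,dy,z0,z1,oy=0):
    c,s=np.cos(yaw),np.sin(yaw)
    return prism([(x+a*c-b*s,y+a*s+b*c) for a,b in((-dx,oy-dy),(dx,oy-dy),(dx,oy+dy),(-dx,oy+dy))],z0,z1)
def masks(p,c):
    im=cv2.resize(p["img"][c[1]:c[3],c[0]:c[2]],None,fx=S,fy=S,interpolation=cv2.INTER_CUBIC).astype(int)
    r,g,b=im[...,0],im[...,1],im[...,2]
    fg=(b-r<0.25*np.maximum(b,30)); orange=(r-b>35)
    return fg,orange
def render(p,c,hulls):
    m=np.zeros(((c[3]-c[1])*S,(c[2]-c[0])*S),np.uint8)
    for H in hulls:
        q=(px(p,H)-[c[0],c[1]]+.5)*S-.5
        cv2.fillConvexPoly(m,np.round(cv2.convexHull(q.astype(np.float32))*16).astype(np.int32),1,shift=4)
    return m>0
def fit(model,x0,views,grey=False):
    """views: list of pictures. returns pose, cost"""
    V=[]
    for p in views:
        u=px(p,[x0[0],x0[1],15])[0]; c=[int(u[0])-32,int(u[1])-32,int(u[0])+32,int(u[1])+32]
        V.append((p,c)+masks(p,c))
    def cost(v):
        t=0
        for p,c,fg,o in V:
            r=render(p,c,model(v)); m=fg&~o if grey else fg
            # keep only comps near
            d=(r^m)&~(o if grey else np.zeros_like(o)); 
            n=(cv2.dilate(render(p,c,model(x0)).astype(np.uint8),np.ones((41,41)))>0)
            t+=(d&n).sum()
        return t/S/S
    best=None
    for dy in (-.25,0,.25):
        s=np.array([[0,0,0],[8,0,0],[0,8,0],[0,0,.3]])+np.array(x0)+[0,0,dy]
        r=minimize(cost,s[0],method="Nelder-Mead",options=dict(initial_simplex=s,xatol=.02,fatol=.05,maxiter=300))
        if best is None or r.fun<best.fun: best=r
    return best.x,best.fun
A=lambda v:[flat(*v)]
B=lambda v:[side(*v)]
def T(v): return [box(*v,37.5,43.5,0,22),box(*v,32,19,3,39,-19)]
def P2(v): return [box(*v,32,19,3,39)]
E
cat > m1.py <<'E'
from fit import *
t,s=read_camera("top"),read_camera("scene")
for n,m,x0 in (("A",A,[517,-210,1.94]),("B",B,[541,13,0]),("T",T,[548,170,0])):
    for vn,v in (("both",[t,s]),("top",[t]),("sc",[s])):
        if x0[2]==0:
            r=min((fit(m,[x0[0],x0[1],a],v) for a in np.arange(6)*np.pi/3),key=lambda q:q[1])
        else: r=fit(m,x0,v)
        print(n,vn,r[0][:2].round(1),np.degrees(r[0][2]).round(1),round(r[1],1))
        if vn=="both": x0=list(r[0])
    if n=="T":
        c,si=np.cos(x0[2]),np.sin(x0[2]); g=[x0[0]+19*si,x0[1]-19*c,x0[2]]
        for vn,v in (("both",[t,s]),("top",[t]),("sc",[s])):
            r=fit(P2,g,v,True); d=r[0][:2]-x0[:2]; print("packed in tray",vn,d@[c,si],d@[-si,c],np.degrees(r[0][2]-x0[2]),r[1])
E
python3 m1.py
```

```text
A both [ 517.2 -210.1] 110.9 58.0
A top [ 518.  -209.5] 111.8 5.4
A sc [ 515.1 -212.9] 114.8 28.4
B both [540.   12.2] 121.8 54.1
B top [541.6  12.4] 120.5 4.9
B sc [537.3  10.2] 121.8 35.4
T both [548.1 171.9] 25.5 72.7
T top [549.5 173.1] 24.3 19.6
T sc [547.2 171.7] 25.1 23.0
packed in tray both 0.34384066432805727 -21.62421642839968 -1.353702694426686 100.25
packed in tray top 1.9330017351490116 -22.427790091511334 0.4575334918220773 26.0625
packed in tray sc -0.019222425066778456 -21.587531775610856 -1.4481276783791504 74.25
```

```bash
cat > plan.py <<'E'
from h import *
from scipy.spatial.transform import Rotation as Ro
import json
def Rt(psi,tilt=0): return Ro.from_euler('z',psi-90,degrees=True)*Ro.from_euler('x',-90,degrees=True)*Ro.from_euler('z',tilt,degrees=True)
def cur():
    s=readout.state(); return np.array(s["eef_pos"]),Ro.from_euler('xyz',s["tcp_rot"])
def plan(wps,start=None):
    """wps: list of (pos,R,rows,opening cm)"""
    p,R=start or cur(); out=[]
    for P,RR,n,o in wps:
        P=np.array(P,float)
        for k in range(n,0,-1):
            d=R.inv().apply((P-p)/k); rv=(R.inv()*RR).as_rotvec(degrees=True)/k
            out.append([[round(float(v)/10,2) for v in d],[round(float(v),1) for v in rv],o])
            p=p+(P-p)/k; R=R*Ro.from_rotvec(rv,degrees=True)
    for i in range(0,len(out),5): print(json.dumps(out[i:i+5]))
def where(ref=None):
    p,R=cur(); s=readout.state(); print("tcp",p.round(1),"t",round(s["t"],2),"open",round(s["opening"]*95.1,1),"F",np.round(s["ft_force"],1),"q",np.degrees(s["joints"]).round(1).tolist())
    Z=R.apply([0,0,1]); Y=R.apply([0,1,0]); print("jaw yaw",np.degrees(np.arctan2(Z[1],Z[0])).round(1),"z/down",Z.round(3),Y.round(3))
E
python3 - <<'E'
from plan import *
R=Rt(-68); p0,R0=cur()
from scipy.spatial.transform import Slerp
Rm=Slerp([0,1],Ro.concatenate([R0,R]))(.5)
plan([([530,190,200],Rm,10,9.5),([516.8,-211,180],R,10,9.5)])
E
```

```text
[[[4.49, 0.15, -2.85], [-0.0, 7.0, -0.0], 9.5], [[4.8, 0.15, -2.28], [-0.0, 7.0, -0.0], 9.5], [[5.05, 0.15, -1.68], [-0.0, 7.0, -0.0], 9.5], [[5.21, 0.15, -1.05], [-0.0, 7.0, -0.0], 9.5], [[5.3, 0.15, -0.4], [-0.0, 7.0, -0.0], 9.5]]
[[[5.31, 0.15, 0.25], [-0.0, 7.0, -0.0], 9.5], [[5.24, 0.15, 0.9], [-0.0, 7.0, -0.0], 9.5], [[5.09, 0.15, 1.54], [-0.0, 7.0, -0.0], 9.5], [[4.87, 0.15, 2.15], [-0.0, 7.0, -0.0], 9.5], [[4.57, 0.15, 2.73], [-0.0, 7.0, -0.0], 9.5]]
[[[4.0, 0.2, -0.29], [-0.0, 7.0, -0.0], 9.5], [[4.01, 0.2, 0.2], [-0.0, 7.0, -0.0], 9.5], [[3.95, 0.2, 0.69], [-0.0, 7.0, -0.0], 9.5], [[3.84, 0.2, 1.17], [-0.0, 7.0, -0.0], 9.5], [[3.67, 0.2, 1.63], [-0.0, 7.0, -0.0], 9.5]]
[[[3.44, 0.2, 2.06], [-0.0, 7.0, -0.0], 9.5], [[3.16, 0.2, 2.47], [-0.0, 7.0, -0.0], 9.5], [[2.84, 0.2, 2.84], [-0.0, 7.0, -0.0], 9.5], [[2.47, 0.2, 3.16], [-0.0, 7.0, -0.0], 9.5], [[2.06, 0.2, 3.44], [-0.0, 7.0, -0.0], 9.5]]
```

Request:
{"op": "apply_moves", "data": {"increments": [[[4.5,0.15,-2.85],[0,7,0],9.5],[[4.8,0.15,-2.3],[0,7,0],9.5],[[5.05,0.15,-1.7],[0,7,0],9.5],[[5.2,0.15,-1.05],[0,7,0],9.5],[[5.3,0.15,-0.4],[0,7,0],9.5]]}}

```text
t: 1.78
eef_pos: [359.9, 388.9, 206.8]
tcp_rot: [-1.569, 0.001, -0.927]
ft_force: [0.8, 0.7, -0.3]
opening: 1.0
```

Request:
{"op": "apply_moves", "data": {"increments": [[[5.3,0.15,0.25],[0,7,0],9.5],[[5.25,0.15,0.9],[0,7,0],9.5],[[5.1,0.15,1.55],[0,7,0],9.5],[[4.9,0.15,2.15],[0,7,0],9.5],[[4.6,0.15,2.7],[0,7,0],9.5]]}}

```text
t: 2.4
eef_pos: [533.1, 174.6, 200.0]
tcp_rot: [-1.567, 0.003, -1.559]
ft_force: [-0.1, 0.3, 0.1]
opening: 0.997
```

```bash
python3 - <<'E'
from plan import *
where(); plan([([516.8,-211,160],Rt(-68),10,9.5)])
E
```

```text
tcp [533.1 174.6 200. ] t 2.4 open 94.8 F [-0.1  0.3  0.1] q [11.3, 23.7, 99.6, 0.1, 56.4, 10.6]
jaw yaw 0.7 z/down [1.    0.012 0.003] [ 0.003  0.003 -1.   ]
[[[3.85, 0.39, -0.21], [-0.0, 6.9, -0.0], 9.5], [[3.85, 0.39, 0.25], [-0.0, 6.9, -0.0], 9.5], [[3.79, 0.39, 0.71], [-0.0, 6.9, -0.0], 9.5], [[3.68, 0.39, 1.16], [-0.0, 6.9, -0.0], 9.5], [[3.52, 0.39, 1.59], [-0.0, 6.9, -0.0], 9.5]]
[[[3.3, 0.4, 2.0], [-0.0, 6.9, -0.0], 9.5], [[3.04, 0.4, 2.38], [-0.0, 6.9, -0.0], 9.5], [[2.73, 0.4, 2.73], [-0.0, 6.9, -0.0], 9.5], [[2.38, 0.4, 3.03], [-0.0, 6.9, -0.0], 9.5], [[2.0, 0.4, 3.3], [-0.0, 6.9, -0.0], 9.5]]
```

Request:
{"op": "apply_moves", "data": {"increments": [[[3.85,0.4,-0.2],[0,6.9,0],9.5],[[3.85,0.4,0.25],[0,6.9,0],9.5],[[3.8,0.4,0.7],[0,6.9,0],9.5],[[3.7,0.4,1.15],[0,6.9,0],9.5],[[3.5,0.4,1.6],[0,6.9,0],9.5]]}}

```text
t: 3.02
eef_pos: [524.7, -25.4, 178.8]
tcp_rot: [-1.568, 0.005, -2.183]
ft_force: [0.3, 0.0, 0.5]
opening: 0.996
```

Request:
{"op": "apply_moves", "data": {"increments": [[[3.3,0.4,2.0],[0,6.9,0],9.5],[[3.05,0.4,2.4],[0,6.9,0],9.5],[[2.7,0.4,2.7],[0,6.9,0],9.5],[[2.4,0.4,3.0],[0,6.9,0],9.5],[[2.0,0.4,3.3],[0,6.9,0],9.5]]}}

```text
t: 3.65
eef_pos: [509.2, -224.1, 158.2]
tcp_rot: [-1.57, 0.008, -2.806]
ft_force: [0.3, 0.5, -0.5]
opening: 0.997
```

```bash
python3 - <<'E'
from plan import *
where()
print("approach tilt30 z70; then z7; close; lift")
plan([([516.8,-211,75],Rt(-68,30),5,9.5)])
plan([([516.8,-211,7],Rt(-68,30),4,9.5),([516.8,-211,7],Rt(-68,30),1,9.5)],(np.array([516.8,-211,75]),Rt(-68,30)))
E
```

```text
tcp [ 509.2 -224.1  158.2] t 3.65 open 94.8 F [ 0.3  0.5 -0.5] q [-30.7, 26.2, 102.9, 0.4, 50.5, 39.8]
jaw yaw -70.8 z/down [ 0.329 -0.944  0.   ] [ 0.007  0.002 -1.   ]
approach tilt30 z70; then z7; close; lift
[[[-0.22, 1.67, -0.2], [-0.2, -0.5, 5.9], 9.5], [[-0.05, 1.68, -0.19], [-0.2, -0.5, 5.9], 9.5], [[0.13, 1.68, -0.19], [-0.2, -0.5, 5.9], 9.5], [[0.3, 1.66, -0.19], [-0.2, -0.5, 5.9], 9.5], [[0.46, 1.62, -0.18], [-0.2, -0.5, 5.9], 9.5]]
[[[0.85, 1.47, -0.0], [0.0, 0.0, 0.0], 9.5], [[0.85, 1.47, -0.0], [0.0, 0.0, 0.0], 9.5], [[0.85, 1.47, -0.0], [0.0, 0.0, 0.0], 9.5], [[0.85, 1.47, -0.0], [0.0, 0.0, 0.0], 9.5], [[0.0, 0.0, 0.0], [0.0, 0.0, 0.0], 9.5]]
```

Request:
{"op": "apply_moves", "data": {"increments": [[[-0.2,1.65,-0.2],[-0.2,-0.5,5.9],9.5],[[-0.05,1.7,-0.2],[-0.2,-0.5,5.9],9.5],[[0.15,1.7,-0.2],[-0.2,-0.5,5.9],9.5],[[0.3,1.65,-0.2],[-0.2,-0.5,5.9],9.5],[[0.45,1.6,-0.2],[-0.2,-0.5,5.9],9.5]]}}

```text
t: 4.28
eef_pos: [517.5, -213.5, 81.2]
tcp_rot: [-1.577, 0.495, -2.767]
ft_force: [-0.4, -0.1, 0.7]
opening: 0.999
```

```bash
python3 - <<'E'
from plan import *
where()
plan([([516.8,-211,7.5],Rt(-68,30),4,9.5),([516.8,-211,7.5],Rt(-68,30),1,9.5)])
p=read_camera("scene"); save(p,"s3",(150,70,270,190),5)
E
```

```text
tcp [ 517.5 -213.5   81.2] t 4.28 open 95.0 F [-0.4 -0.1  0.7] q [-41.4, 31.3, 118.8, 59.0, 29.8, -25.2]
jaw yaw -68.4 z/down [ 0.368 -0.93  -0.006] [ 0.44  0.18 -0.88]
[[[0.87, 1.63, -0.05], [0.0, -0.1, 0.4], 9.5], [[0.88, 1.62, -0.06], [0.0, -0.1, 0.4], 9.5], [[0.89, 1.61, -0.06], [0.0, -0.1, 0.4], 9.5], [[0.9, 1.61, -0.06], [0.0, -0.1, 0.4], 9.5], [[0.0, 0.0, 0.0], [-0.0, -0.0, -0.0], 9.5]]
```

View pics/s3.png

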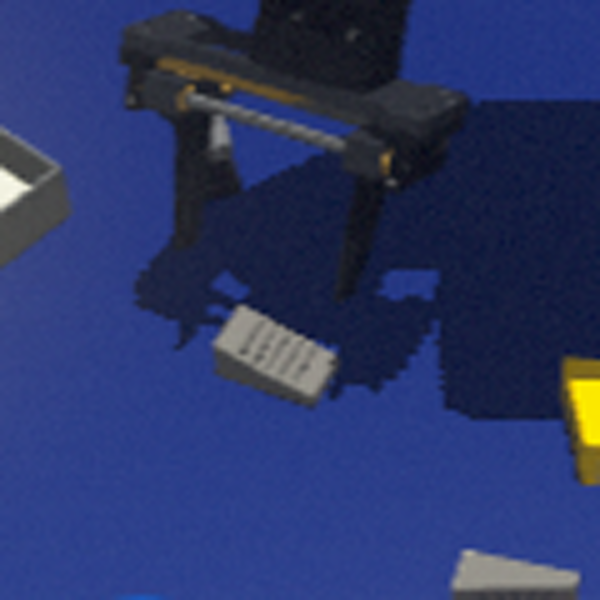

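The third picture shows the tilted gripper above the flat wedge (crop px 275,355). The tips at about (185,245) and (340,295) straddle its ends, so I'll descend.

Request:
{"op": "apply_moves", "data": {"increments": [[[0.85,1.6,-0.05],[0,0,0.4],9.5],[[0.9,1.6,-0.05],[0,0,0.4],9.5],[[0.9,1.6,-0.05],[0,0,0.4],9.5],[[0.9,1.6,-0.05],[0,0,0.4],9.5],[[0,0,0],[0,0,0],9.5]]}}

```text
t: 4.95
eef_pos: [517.1, -211.8, 5.8]
tcp_rot: [-1.579, 0.524, -2.768]
ft_force: [-1.3, 0.8, 3.0]
opening: 0.996
```

```bash
python3 - <<'E'
from plan import *
where()
plan([([516.8,-211,7],Rt(-68,30),2,9.5)])
p=read_camera("scene"); save(p,"s4",(170,90,250,170),7)
E
```

```text
tcp [ 517.1 -211.8    5.8] t 4.95 open 94.7 F [-1.3  0.8  3. ] q [-42.0, 40.2, 121.5, 81.6, 27.1, -50.7]
jaw yaw -68.3 z/down [ 0.369 -0.929 -0.007] [ 0.463  0.191 -0.866]
[[[-0.03, -0.05, -0.04], [0.1, -0.2, -0.0], 9.5], [[-0.03, -0.05, -0.04], [0.1, -0.2, -0.0], 9.5]]
```

View pics/s4.png

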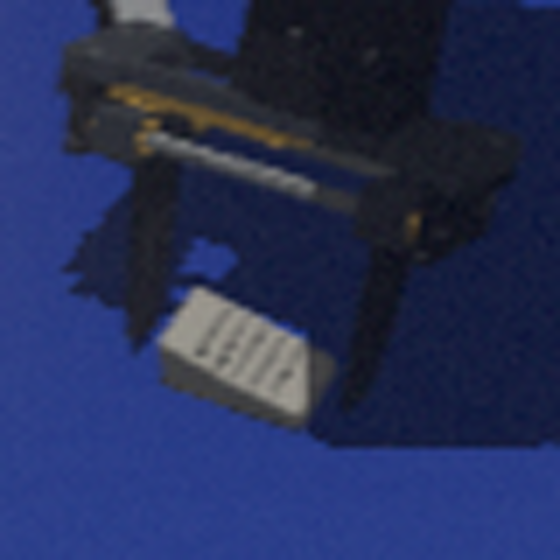

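The fourth picture shows the tips beside the middles of both end faces, at crop px (140,340) and (350,400). I'll raise 1.5 mm and close.

Request:
{"op": "apply_moves", "data": {"increments": [[[-0.1,-0.15,0],[0,0,0],8.0],[[0,0,0],[0,0,0],5.5],[[0,0,0],[0,0,0],5.5],[[0,0,0],[0,0,0],5.5],[[0,0,0],[0,0,0],5.5]]}}

```text
t: 5.62
eef_pos: [517.9, -211.7, 9.0]
tcp_rot: [-1.579, 0.524, -2.767]
ft_force: [1.2, -0.3, -0.8]
opening: 0.666
```

```bash
python3 - <<'E'
from plan import *
where()
plan([(cur()[0]+[0,0,45],cur()[1],3,5.5),(cur()[0]+[0,0,90],Rt(-68,15),2,5.5)])
E
```

```text
tcp [ 517.9 -211.7    9. ] t 5.62 open 63.3 F [ 1.2 -0.3 -0.8] q [-41.9, 39.8, 121.3, 80.7, 27.2, -49.7]
jaw yaw -68.3 z/down [ 0.37  -0.929 -0.007] [ 0.463  0.19  -0.866]
[[[-0.75, -1.3, -0.01], [0.0, 0.0, 0.0], 5.5], [[-0.75, -1.3, -0.01], [0.0, 0.0, 0.0], 5.5], [[-0.75, -1.3, -0.01], [0.0, 0.0, 0.0], 5.5], [[-1.13, -1.95, -0.02], [0.1, -0.2, -7.5], 5.5], [[-0.86, -2.08, -0.01], [0.1, -0.2, -7.5], 5.5]]
```

Request:
{"op": "apply_moves", "data": {"increments": [[[-0.75,-1.3,0],[0,0,0],5.5],[[-0.75,-1.3,0],[0,0,0],5.5],[[-0.75,-1.3,0],[0,0,0],5.5],[[-1.1,-1.95,0],[0,0,-7.5],5.5],[[-0.85,-2.1,0],[0,0,-7.5],5.5]]}}

```text
t: 6.25
eef_pos: [516.2, -207.3, 80.0]
tcp_rot: [-1.603, 0.368, -2.764]
ft_force: [-0.7, 0.9, -0.6]
opening: 0.664
```

```bash
python3 - <<'E'
from plan import *
where()
p=read_camera("scene"); save(p,"s5",(160,60,260,160),6)
plan([(cur()[0]+[20,0,20],Rt(-68,-30),5,5.5),(cur()[0]+[20,0,20],Rt(-68,-60),5,5.5)])
E
```

```text
tcp [ 516.2 -207.3   80. ] t 6.25 open 63.1 F [-0.7  0.9 -0.6] q [-38.0, 30.9, 115.6, 40.2, 30.4, -4.6]
jaw yaw -67.7 z/down [ 0.379 -0.925 -0.03 ] [ 0.323  0.162 -0.933]
[[[-0.49, -0.25, 0.14], [0.3, 0.1, -10.2], 5.5], [[-0.44, -0.33, 0.14], [0.3, 0.1, -10.2], 5.5], [[-0.37, -0.4, 0.14], [0.3, 0.1, -10.2], 5.5], [[-0.3, -0.46, 0.14], [0.3, 0.1, -10.2], 5.5], [[-0.21, -0.5, 0.15], [0.3, 0.1, -10.2], 5.5]]
[[[0.0, 0.0, 0.0], [0.0, 0.0, -6.0], 5.5], [[0.0, 0.0, 0.0], [0.0, -0.0, -6.0], 5.5], [[0.0, 0.0, 0.0], [0.0, 0.0, -6.0], 5.5], [[0.0, 0.0, 0.0], [0.0, 0.0, -6.0], 5.5], [[0.0, 0.0, 0.0], [0.0, -0.0, -6.0], 5.5]]
```

View pics/s5.png

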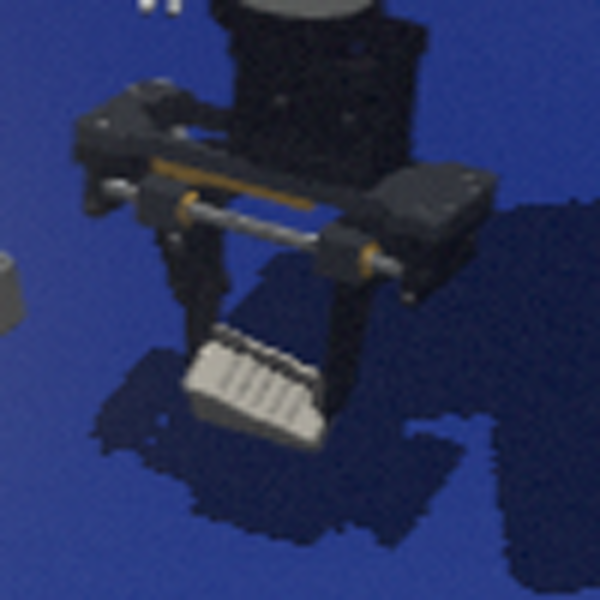

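Fifth picture: the wedge is held squarely by its ends at crop px (260,390). Now I'll turn it about the jaw axis.

Request:
{"op": "apply_moves", "data": {"increments": [[[-0.5,-0.3,0.1],[0.3,0.1,-8],5.5],[[-0.45,-0.3,0.1],[0.3,0.1,-8],5.5],[[-0.4,-0.4,0.1],[0.3,0.1,-8],5.5],[[-0.3,-0.5,0.1],[0.3,0.1,-8],5.5],[[-0.2,-0.5,0.1],[0.3,0.1,-8],5.5]]}}

```text
t: 6.92
eef_pos: [531.4, -202.5, 101.1]
tcp_rot: [-1.594, -0.291, -2.747]
ft_force: [-0.1, 0.1, -0.7]
opening: 0.667
```

Request:
{"op": "apply_moves", "data": {"increments": [[[0,0,0],[0,0,-8],5.5],[[0,0,0],[0,0,-8],5.5],[[0,0,0],[0,0,-8],5.5],[[0,0,0],[0,0,-8],5.5],[[0,0,0],[0,0,-6],5.5]]}}

```text
t: 7.55
eef_pos: [530.3, -196.2, 97.0]
tcp_rot: [-1.67, -0.965, -2.668]
ft_force: [0.1, 0.4, -0.6]
opening: 0.669
```

```bash
python3 - <<'E'
from plan import *
where()
p=cur()[0]
plan([([p[0],p[1],50],Rt(-68,-60),5,5.5),([p[0],p[1],19],Rt(-68,-60),5,5.5)])
E
```

```text
tcp [ 530.3 -196.2   97. ] t 7.55 open 63.6 F [ 0.1  0.4 -0.6] q [-14.2, 52.5, 78.6, -28.0, 98.0, 60.6]
jaw yaw -67.6 z/down [ 0.381 -0.923 -0.057] [-0.773 -0.284 -0.567]
[[[-0.77, 0.53, 0.05], [0.3, 0.6, -0.9], 5.5], [[-0.78, 0.52, 0.04], [0.3, 0.6, -0.9], 5.5], [[-0.79, 0.51, 0.03], [0.3, 0.6, -0.9], 5.5], [[-0.8, 0.5, 0.02], [0.3, 0.6, -0.9], 5.5], [[-0.81, 0.48, 0.01], [0.3, 0.6, -0.9], 5.5]]
[[[-0.54, 0.31, -0.0], [0.0, 0.0, 0.0], 5.5], [[-0.54, 0.31, -0.0], [0.0, 0.0, 0.0], 5.5], [[-0.54, 0.31, -0.0], [0.0, 0.0, 0.0], 5.5], [[-0.54, 0.31, -0.0], [0.0, 0.0, 0.0], 5.5], [[-0.54, 0.31, -0.0], [0.0, 0.0, 0.0], 5.5]]
```

Request:
{"op": "apply_moves", "data": {"increments": [[[-0.8,0.5,0.05],[0.3,0.6,-0.9],5.5],[[-0.8,0.5,0.05],[0.3,0.6,-0.9],5.5],[[-0.8,0.5,0.05],[0.3,0.6,-0.9],5.5],[[-0.8,0.5,0],[0.3,0.6,-0.9],5.5],[[-0.8,0.5,0],[0.3,0.6,-0.9],5.5]]}}

```text
t: 8.18
eef_pos: [529.4, -194.2, 44.6]
tcp_rot: [-1.587, -1.044, -2.744]
ft_force: [-0.1, -0.6, -0.7]
opening: 0.669
```

```bash
python3 - <<'E'
from plan import *
where()
p=cur()[0]
q=read_camera("scene"); save(q,"s6",(150,60,270,160),6)
plan([([p[0],p[1],19],Rt(-68,-60),4,5.5),([p[0],p[1],19],Rt(-68,-60),1,5.5)])
E
```

```text
tcp [ 529.4 -194.2   44.6] t 8.18 open 63.6 F [-0.1 -0.6 -0.7] q [-13.2, 58.1, 77.9, -29.9, 97.5, 65.8]
jaw yaw -68.0 z/down [ 0.374 -0.927 -0.008] [-0.803 -0.32  -0.503]
[[[-0.53, 0.3, 0.02], [0.1, 0.1, -0.0], 5.5], [[-0.53, 0.3, 0.02], [0.1, 0.1, -0.0], 5.5], [[-0.53, 0.3, 0.01], [0.1, 0.1, -0.0], 5.5], [[-0.53, 0.3, 0.01], [0.1, 0.1, -0.0], 5.5], [[0.0, 0.0, 0.0], [0.0, -0.0, -0.0], 5.5]]
```

View pics/s6.png

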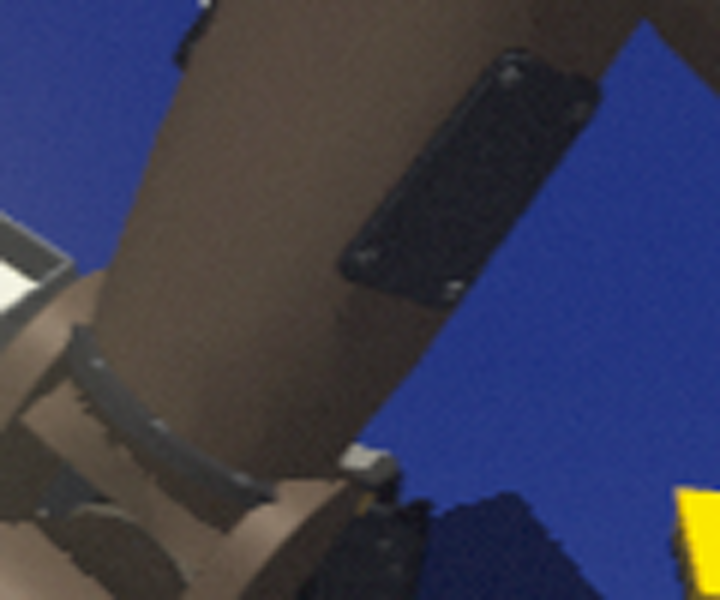

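The sixth picture shows only the forearm hiding the wedge, so I'll descend by force.

Request:
{"op": "apply_moves", "data": {"increments": [[[-0.5,0.3,0],[0,0,0],5.5],[[-0.5,0.3,0],[0,0,0],5.5],[[-0.45,0.25,0],[0,0,0],5.5],[[-0.35,0.2,0],[0,0,0],5.5],[[0,0,0],[0,0,0],5.5]]}}

```text
t: 8.85
eef_pos: [529.0, -193.9, 21.1]
tcp_rot: [-1.588, -1.045, -2.743]
ft_force: [0.4, -0.3, -1.7]
opening: 0.666
```

Request:
{"op": "apply_moves", "data": {"increments": [[[-0.1,0.06,0],[0,0,0],5.5],[[0,0,0],[0,0,0],5.5],[[-0.1,0.06,0],[0,0,0],5.5],[[0,0,0],[0,0,0],5.5],[[0,0,0],[0,0,0],5.5]]}}

```text
t: 9.48
eef_pos: [529.3, -193.9, 19.9]
tcp_rot: [-1.586, -1.045, -2.745]
ft_force: [0.1, 0.5, 0.3]
opening: 0.664
```

Request:
{"op": "apply_moves", "data": {"increments": [[[-0.1,0.06,0],[0,0,0],5.5],[[0,0,0],[0,0,0],5.5],[[-0.1,0.06,0],[0,0,0],5.5],[[0,0,0],[0,0,0],5.5],[[0,0,0],[0,0,0],5.5]]}}

```text
t: 10.1
eef_pos: [529.4, -193.8, 19.8]
tcp_rot: [-1.582, -1.047, -2.749]
ft_force: [0.2, -0.2, 1.7]
opening: 0.668
```

```bash
python3 - <<'E'
from plan import *
where()
E
```

```text
tcp [ 529.4 -193.8   19.8] t 10.1 open 63.5 F [ 0.2 -0.2  1.7] q [-13.1, 60.1, 77.7, -29.9, 96.1, 66.9]
jaw yaw -68.0 z/down [ 0.374 -0.927 -0.006] [-0.804 -0.321 -0.5  ]
```

Request:
{"op": "apply_moves", "data": {"increments": [[[-0.2,0.12,0],[0,0,0],5.5],[[0,0,0],[0,0,0],5.5],[[0,0,0],[0,0,0],6.8],[[0,0,0],[0,0,0],7.5],[[0,0,0],[0,0,0],8.5]]}}

```text
t: 10.72
eef_pos: [529.2, -193.6, 18.3]
tcp_rot: [-1.582, -1.049, -2.749]
ft_force: [-1.5, 0.2, 0.2]
opening: 0.841
```

```bash
python3 - <<'E'
from plan import *
where()
p,R=cur()
P=p-R.apply([0,1,0])*70
plan([(P,R,5,9.5),(P+[-10,-15,30],Rt(-68,-20),5,9.5)])
E
```

```text
tcp [ 529.2 -193.6   18.3] t 10.72 open 80.0 F [-1.5  0.2  0.2] q [-13.1, 60.2, 77.7, -29.9, 96.1, 67.0]
jaw yaw -68.1 z/down [ 0.373 -0.928 -0.006] [-0.805 -0.321 -0.499]
[[[-0.0, -1.4, -0.0], [0.0, 0.0, 0.0], 9.5], [[0.0, -1.4, -0.0], [0.0, -0.0, -0.0], 9.5], [[0.0, -1.4, -0.0], [0.0, -0.0, -0.0], 9.5], [[0.0, -1.4, -0.0], [0.0, -0.0, -0.0], 9.5], [[-0.0, -1.4, 0.0], [0.0, -0.0, -0.0], 9.5]]
[[[0.67, -0.04, 0.2], [0.1, 0.0, 8.0], 9.5], [[0.66, -0.13, 0.2], [0.1, 0.0, 8.0], 9.5], [[0.63, -0.22, 0.2], [0.1, 0.0, 8.0], 9.5], [[0.59, -0.31, 0.2], [0.1, 0.0, 8.0], 9.5], [[0.54, -0.39, 0.2], [0.1, 0.0, 8.0], 9.5]]
```

Request:
{"op": "apply_moves", "data": {"increments": [[[0,-1.4,0],[0,0,0],9.5],[[0,-1.4,0],[0,0,0],9.5],[[0,-1.4,0],[0,0,0],9.5],[[0,-1.4,0],[0,0,0],9.5],[[0,-1.4,0],[0,0,0],9.5]]}}

```text
t: 11.35
eef_pos: [589.7, -169.4, 55.7]
tcp_rot: [-1.582, -1.048, -2.749]
ft_force: [0.4, 0.1, 0.4]
opening: 1.003
```

Request:
{"op": "apply_moves", "data": {"increments": [[[0.7,-0.05,0.2],[0.1,0,8],9.5],[[0.7,-0.15,0.2],[0.1,0,8],9.5],[[0.65,-0.2,0.2],[0.1,0,8],9.5],[[0.6,-0.3,0.2],[0.1,0,8],9.5],[[0.55,-0.4,0.2],[0.1,0,8],9.5]]}}

```text
t: 11.98
eef_pos: [584.4, -181.9, 87.8]
tcp_rot: [-1.567, -0.327, -2.749]
ft_force: [0.8, -0.5, 0.3]
opening: 0.999
```

```bash
python3 - <<'E'
from plan import *
from fit import *
where()
t,s=read_camera("top"),read_camera("scene")
save(s,"s7",(150,80,270,180),6)
for n,v in(("top",[t]),("sc",[s])):
    r=fit(B,[525,-200,1.94],v); print(n,r[0][:2].round(1),np.degrees(r[0][2]).round(1),r[1])
E
```

```text
tcp [ 584.4 -181.9   87.8] t 11.97 open 95.0 F [ 0.8 -0.5  0.3] q [-18.1, 41.2, 88.0, -13.4, 65.8, 56.6]
jaw yaw -67.4 z/down [ 0.384 -0.923  0.004] [-0.296 -0.127 -0.947]
top [ 534.9 -218.3] 178.3 348.5
sc [ 526.7 -196.1] 108.6 176.0625
```

View pics/s7.png

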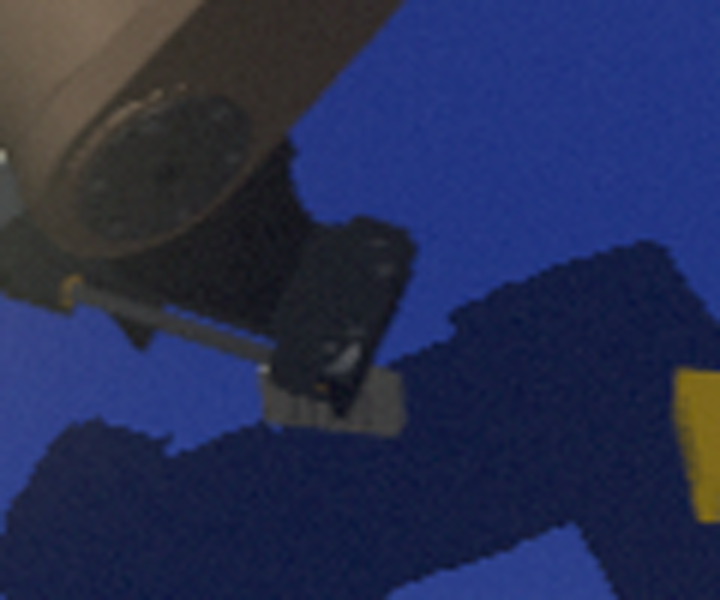

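Seventh picture: the wedge seems to stand on its side at crop px (330,400), but it's partly hidden. I'll move clear to measure it.

```bash
python3 - <<'E'
from plan import *
plan([([560,-330,170],Rt(-68,0),5,9.5)])
E
```

```text
[[[1.99, -1.01, 2.55], [-0.1, 0.1, 3.8], 9.5], [[1.92, -1.14, 2.55], [-0.1, 0.1, 3.8], 9.5], [[1.83, -1.27, 2.55], [-0.1, 0.1, 3.8], 9.5], [[1.74, -1.39, 2.55], [-0.1, 0.1, 3.8], 9.5], [[1.64, -1.5, 2.55], [-0.1, 0.1, 3.8], 9.5]]
```

Request:
{"op": "apply_moves", "data": {"increments": [[[1.2,-2.2,2.3],[-0.1,0.1,3.8],9.5],[[1.9,-1.7,2.55],[-0.1,0.1,3.8],9.5],[[2,-1.3,2.55],[-0.1,0.1,3.8],9.5],[[1.9,-1,2.55],[-0.1,0.1,3.8],9.5],[[1.8,-0.8,2.55],[-0.1,0.1,3.8],9.5]]}}

```text
t: 12.7
eef_pos: [569.8, -325.0, 174.8]
tcp_rot: [-1.58, -0.003, -2.751]
ft_force: [0.2, 0.0, -0.5]
opening: 0.997
```

```bash
python3 - <<'E'
from plan import *
from fit import *
where()
t,s=read_camera("top"),read_camera("scene")
a=cv2.resize(s["img"][90:190,150:270],None,fx=3,fy=3,interpolation=2); u=px(t,[529,-194,20])[0].astype(int); b=cv2.resize(t["img"][u[1]-50:u[1]+50,u[0]-60:u[0]+60],None,fx=3,fy=3,interpolation=2)
cv2.imwrite("pics/s8.png",np.hstack([a,b])[:,:,::-1])
for n,v in(("both",[t,s]),("top",[t]),("sc",[s])):
    r=fit(B,[529,-194,1.95],v); print(n,r[0][:2].round(1),np.degrees(r[0][2]).round(1),r[1])
E
```

```text
tcp [ 569.8 -325.   174.8] t 12.7 open 94.8 F [ 0.2  0.  -0.5] q [-35.5, 33.0, 86.8, 0.2, 60.7, 32.0]
jaw yaw -67.6 z/down [ 0.381 -0.924 -0.009] [-0.006  0.007 -1.   ]
both [ 529.2 -194.2] 111.4 57.6875
top [ 529.8 -193.6] 112.3 4.1875
sc [ 527.  -196.1] 110.9 34.8125
```

View pics/s8.png

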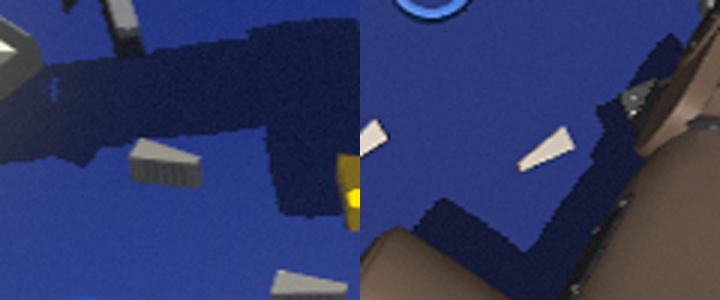

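Eighth picture: left is the scene view and right the top view. The wedge stands on its side at scene px (165,163), and the top fit agrees with the forward kinematics to 0.6 mm. I'll overlay the tray fit and plan the regrip.

```bash
cat > tr.py <<'E'
from fit import *
# floor-inner opening: fit tray & pair jointly, top view, 5 dof, colour classes
def joint(p,x0):
    u=px(p,[x0[0],x0[1],15])[0]; c=[int(u[0])-32,int(u[1])-32,int(u[0])+32,int(u[1])+32]
    fg,o=masks(p,c); grey=fg&~o
    n=cv2.dilate(render(p,c,[box(*x0[:3],37.5,43.5,0,22)]).astype(np.uint8),np.ones((25,25)))>0
    def cost(v):
        P=[box(v[0],v[1],v[2],32,19,3,39)]; b=render(p,c,[box(*v[3:6],37.5,43.5,0,22)]+P); g=render(p,c,P)
        return ((b^fg)&n).sum()/16+((g^grey)&n&~(g&o)).sum()/16
    a=x0[2]; pc=[x0[0]+21.5*np.sin(a),x0[1]-21.5*np.cos(a),a]
    v0=np.array(pc+list(x0)); s=np.vstack([v0]+[v0+d for d in np.diag([4,4,.1,4,4,.1])])
    r=minimize(cost,v0,method="Nelder-Mead",options=dict(initial_simplex=s,maxiter=900,xatol=.02,fatol=.02))
    return r.x,r.fun,c,cost
E
python3 - <<'E'
from plan import *
from tr import *
t=read_camera("top")
v,f,c,_=joint(t,[549.5,173.1,np.radians(25)])
a=v[5]; d=v[:2]-v[3:5]; C,S_=np.cos(a),np.sin(a)
print("pair",v[:2].round(1),np.degrees(v[2]).round(1),"tray",v[3:5].round(1),np.degrees(a).round(1),"rel",round(d@[C,S_],1),round(d@[-S_,C],1),f)
k=9; im=cv2.resize(t["img"][c[1]:c[3],c[0]:c[2]],None,fx=k,fy=k,interpolation=cv2.INTER_NEAREST)[:,:,::-1].copy()
for H,col in((box(*v[3:6],37.5,43.5,22,22),(0,255,0)),(box(*v[3:6],34.5,40.5,22,22),(0,200,0)),(box(*v[:3],32,19,39,39),(0,0,255)),(box(*v[3:6],34.5,40.5,3,3),(255,0,255))):
    q=((px(t,H[:4])-c[:2]+.5)*k).astype(int); cv2.polylines(im,[q],True,col,1)
cv2.imwrite("pics/o9.png",im)
plan([([530.2,-193.5,60],Rt(-68),5,9.5),([530.2,-193.5,22.5],Rt(-68),4,9.5),([530.2,-193.5,22.5],Rt(-68),1,9.5)])
E
```

```text
pair [559. 153.] 27.8 tray [549.9 172.9] 25.0 rel -0.2 -22.0 68.25
[[[-0.29, 2.31, -2.72], [0.1, 0.0, 0.1], 9.5], [[-0.29, 2.31, -2.72], [0.1, 0.0, 0.1], 9.5], [[-0.28, 2.3, -2.73], [0.1, 0.0, 0.1], 9.5], [[-0.28, 2.3, -2.73], [0.1, 0.0, 0.1], 9.5], [[-0.27, 2.29, -2.74], [0.1, 0.0, 0.1], 9.5]]
[[[0.0, 0.94, -0.0], [-0.0, 0.0, -0.0], 9.5], [[0.0, 0.94, -0.0], [-0.0, 0.0, -0.0], 9.5], [[0.0, 0.94, -0.0], [-0.0, 0.0, -0.0], 9.5], [[0.0, 0.94, -0.0], [-0.0, 0.0, -0.0], 9.5], [[0.0, 0.0, 0.0], [-0.0, 0.0, -0.0], 9.5]]
```

View pics/o9.png

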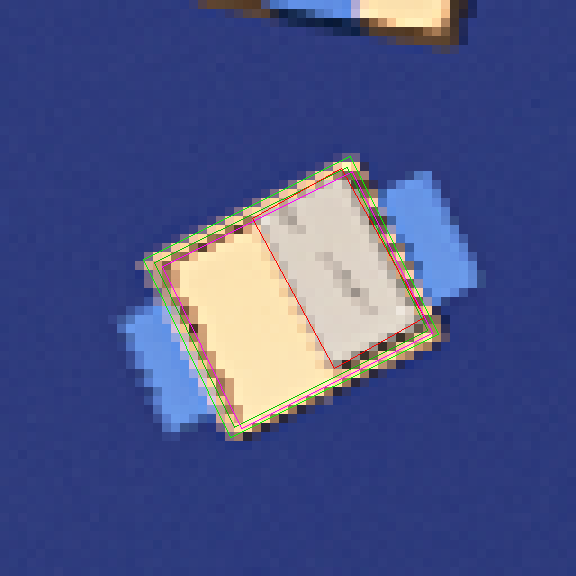

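Ninth picture: the overlay matches. The tray (green) is at (549.9,172.9), 25.0°. The packed pair is against the -y wall, with its sole edge along px (255,220)-(333,368). Now I'll regrip the upright spare.

Request:
{"op": "apply_moves", "data": {"increments": [[[-0.3,2.3,-2.7],[0.1,0,0.1],9.5],[[-0.3,2.3,-2.7],[0.1,0,0.1],9.5],[[-0.3,2.3,-2.7],[0.1,0,0.1],9.5],[[-0.3,2.3,-2.75],[0.1,0,0.1],9.5],[[-0.2,2.2,-2.75],[0.1,0,0.1],9.5]]}}

```text
t: 13.48
eef_pos: [531.4, -185.4, 56.0]
tcp_rot: [-1.577, -0.007, -2.746]
ft_force: [1.4, -0.3, -0.2]
opening: 1.002
```

```bash
python3 - <<'E'
from plan import *
where()
plan([([530.2,-193.5,22.5],Rt(-68),4,9.5),([530.2,-193.5,22.5],Rt(-68),1,9.5)])
E
```

```text
tcp [ 531.4 -185.4   56. ] t 13.47 open 95.3 F [ 1.4 -0.3 -0.2] q [-25.9, 35.3, 106.1, -0.1, 39.1, 41.5]
jaw yaw -67.4 z/down [ 0.385 -0.923 -0.006] [-0.009  0.003 -1.   ]
[[[0.1, 0.84, 0.18], [0.1, 0.2, 0.1], 9.5], [[0.1, 0.84, 0.18], [0.1, 0.2, 0.1], 9.5], [[0.1, 0.84, 0.18], [0.1, 0.2, 0.1], 9.5], [[0.1, 0.84, 0.18], [0.1, 0.2, 0.1], 9.5], [[0.0, 0.0, 0.0], [0.0, 0.0, -0.0], 9.5]]
```

Request:
{"op": "apply_moves", "data": {"increments": [[[0.1,0.85,0.2],[0.1,0.2,0.1],9.5],[[0.1,0.85,0.2],[0.1,0.2,0.1],9.5],[[0.1,0.85,0.2],[0.1,0.2,0.1],9.5],[[0.1,0.6,0.15],[0.1,0.2,0.1],9.5],[[0,0,0],[0,0,0],9.5]]}}

```text
t: 14.1
eef_pos: [531.4, -192.0, 21.0]
tcp_rot: [-1.573, -0.005, -2.756]
ft_force: [-0.4, 0.4, 0.6]
opening: 0.993
```

```bash
python3 - <<'E'
from plan import *
where()
plan([([530.2,-193.5,22.5],Rt(-68),1,9.5)])
E
```

```text
tcp [ 531.4 -192.    21. ] t 14.1 open 94.5 F [-0.4  0.4  0.6] q [-26.5, 38.5, 107.0, -0.3, 34.8, 41.6]
jaw yaw -67.9 z/down [ 0.376 -0.927 -0.002] [-0.006 -0.    -1.   ]
[[[0.17, -0.15, 0.09], [0.1, 0.1, 0.3], 9.5]]
```

Request:
{"op": "apply_moves", "data": {"increments": [[[0.17,-0.15,0.09],[0,0,0.3],8.5],[[0,0,0],[0,0,0],7],[[0,0,0],[0,0,0],5.5],[[0,0,0],[0,0,0],5.5],[[0,0,0],[0,0,0],5.5]]}}

```text
t: 14.72
eef_pos: [530.5, -194.2, 23.6]
tcp_rot: [-1.572, 0.001, -2.757]
ft_force: [-0.4, 0.1, -0.3]
opening: 0.669
```

```bash
python3 - <<'E'
from plan import *
where()
p=cur()[0]
print("lift5 + transport15");
from scipy.spatial.transform import Slerp
T=[546.2,180.8,90]
plan([(p+[0,0,70],Rt(-68),5,5.5),([590,-20,110],Rt(-22),5,5.5),(T,Rt(25),6,5.5),(T,Rt(25),4,5.5)])
E
```

```text
tcp [ 530.5 -194.2   23.6] t 14.72 open 63.6 F [-0.4  0.1 -0.3] q [-26.8, 38.2, 107.2, 0.2, 34.6, 41.0]
jaw yaw -67.9 z/down [ 0.375 -0.927 -0.001] [ 0.001  0.001 -1.   ]
lift5 + transport15
[[[-0.0, -1.4, -0.0], [0.0, 0.0, -0.0], 5.5], [[-0.0, -1.4, -0.0], [0.0, 0.0, -0.0], 5.5], [[-0.0, -1.4, -0.0], [0.0, 0.0, -0.0], 5.5], [[-0.0, -1.4, -0.0], [0.0, 0.0, -0.0], 5.5], [[-0.0, -1.4, -0.0], [0.0, 0.0, -0.0], 5.5]]
[[[-2.41, -0.33, -2.78], [-0.0, -9.2, 0.0], 5.5], [[-2.82, -0.33, -2.36], [-0.0, -9.2, 0.0], 5.5], [[-3.16, -0.33, -1.88], [-0.0, -9.2, 0.0], 5.5], [[-3.42, -0.33, -1.35], [-0.0, -9.2, 0.0], 5.5], [[-3.6, -0.33, -0.79], [-0.0, -9.2, 0.0], 5.5]]
[[[-2.83, 0.33, -1.93], [-0.0, -7.8, 0.0], 5.5], [[-3.07, 0.33, -1.53], [-0.0, -7.8, 0.0], 5.5], [[-3.25, 0.33, -1.09], [0.0, -7.8, 0.0], 5.5], [[-3.36, 0.33, -0.64], [-0.0, -7.8, 0.0], 5.5], [[-3.42, 0.33, -0.18], [-0.0, -7.8, 0.0], 5.5]]
[[[-3.41, 0.33, 0.29], [-0.0, -7.8, 0.0], 5.5], [[0.0, 0.0, 0.0], [-0.0, 0.0, -0.0], 5.5], [[0.0, 0.0, 0.0], [-0.0, 0.0, -0.0], 5.5], [[0.0, 0.0, 0.0], [-0.0, 0.0, -0.0], 5.5], [[0.0, 0.0, 0.0], [-0.0, 0.0, -0.0], 5.5]]
```

Request:
{"op": "apply_moves", "data": {"increments": [[[0,-1.4,0],[0,0,0],5.5],[[0,-1.4,0],[0,0,0],5.5],[[0,-1.4,0],[0,0,0],5.5],[[0,-1.4,0],[0,0,0],5.5],[[0,-1.4,0],[0,0,0],5.5]]}}

```text
t: 15.35
eef_pos: [530.4, -194.1, 98.7]
tcp_rot: [-1.571, 0.001, -2.757]
ft_force: [0.3, -0.4, -0.6]
opening: 0.671
```

Request:
{"op": "apply_moves", "data": {"increments": [[[-2.4,-0.3,-2.8],[0,-9.2,0],5.5],[[-2.8,-0.3,-2.35],[0,-9.2,0],5.5],[[-3.15,-0.3,-1.9],[0,-9.2,0],5.5],[[-3.4,-0.3,-1.35],[0,-9.2,0],5.5],[[-3.6,-0.3,-0.8],[0,-9.2,0],5.5]]}}

```text
t: 15.98
eef_pos: [589.6, -17.2, 119.2]
tcp_rot: [-1.566, 0.001, -1.934]
ft_force: [-0.5, 0.7, -0.7]
opening: 0.669
```

Request:
{"op": "apply_moves", "data": {"increments": [[[-2.8,0.3,-1.9],[0,-7.8,0],5.5],[[-3.05,0.3,-1.5],[0,-7.8,0],5.5],[[-3.25,0.3,-1.1],[0,-7.8,0],5.5],[[-3.35,0.3,-0.65],[0,-7.8,0],5.5],[[-3.4,0.3,-0.2],[0,-7.8,0],5.5]]}}

```text
t: 16.6
eef_pos: [548.3, 153.7, 107.2]
tcp_rot: [-1.563, -0.003, -1.229]
ft_force: [0.3, -0.7, -1.3]
opening: 0.668
```

```bash
python3 - <<'E'
from plan import *
where()
T=[546.2,180.8,80]
plan([(T,Rt(25),3,5.5),(T,Rt(25),2,5.5)])
E
```

```text
tcp [548.3 153.7 107.2] t 16.6 open 63.5 F [ 0.3 -0.7 -1.3] q [9.1, 31.0, 103.8, -0.1, 44.7, -10.4]
jaw yaw 19.6 z/down [0.942 0.335 0.008] [ 0.008 -0.    -1.   ]
[[[-0.88, 0.91, 0.23], [-0.1, -1.8, 0.1], 5.5], [[-0.87, 0.91, 0.26], [-0.1, -1.8, 0.1], 5.5], [[-0.86, 0.91, 0.29], [-0.1, -1.8, 0.1], 5.5], [[0.0, 0.0, 0.0], [0.0, 0.0, 0.0], 5.5], [[0.0, 0.0, 0.0], [0.0, 0.0, 0.0], 5.5]]
```

Request:
{"op": "apply_moves", "data": {"increments": [[[-0.85,0.9,0.25],[-0.1,-1.8,0.1],5.5],[[-0.85,0.9,0.25],[-0.1,-1.8,0.1],5.5],[[-0.7,0.7,0.2],[-0.1,-1.6,0.1],5.5],[[0,0,0],[0,0,0],5.5],[[0,0,0],[0,0,0],5.5]]}}

```text
t: 17.23
eef_pos: [546.3, 179.6, 81.5]
tcp_rot: [-1.569, 0.002, -1.136]
ft_force: [0.4, -0.6, -1.5]
opening: 0.672
```

```bash
python3 - <<'E'
from plan import *
from fit import *
where()
T=[546.2,180.8,80]
plan([(T,Rt(25),1,5.5),([546.2,180.8,40],Rt(25),4,5.5)])
E
```

```text
tcp [546.3 179.6  81.5] t 17.23 open 63.9 F [ 0.4 -0.6 -1.5] q [11.6, 33.6, 103.9, 0.2, 42.4, -13.5]
jaw yaw 24.9 z/down [0.907 0.421 0.002] [ 0.001  0.002 -1.   ]
[[[-0.12, 0.15, 0.04], [-0.1, -0.1, -0.1], 5.5], [[0.0, 1.0, -0.0], [-0.0, 0.0, 0.0], 5.5], [[0.0, 1.0, -0.0], [-0.0, 0.0, 0.0], 5.5], [[0.0, 1.0, -0.0], [-0.0, 0.0, 0.0], 5.5], [[0.0, 1.0, -0.0], [-0.0, 0.0, 0.0], 5.5]]
```

Request:
{"op": "apply_moves", "data": {"increments": [[[-0.12,0.15,0.04],[0,0,0],5.5],[[0,0.6,0],[0,0,0],5.5],[[0,0.4,0],[0,0,0],5.5],[[0,0,0],[0,0,0],5.5],[[0,0,0],[0,0,0],5.5]]}}

```text
t: 17.85
eef_pos: [546.5, 180.1, 69.5]
tcp_rot: [-1.569, 0.002, -1.138]
ft_force: [-0.0, -0.0, -1.1]
opening: 0.67
```

```bash
python3 - <<'E'
from plan import *
where()
T=[546.2,180.8]
plan([(T+[60],Rt(25),1,5.5),(T+[30],Rt(25),3,5.5)])
q=read_camera("scene"); save(q,"s10",(230,170,350,270),6)
E
```

```text
tcp [546.5 180.1  69.5] t 17.85 open 63.7 F [-0.  -0.  -1.1] q [11.6, 34.6, 104.3, 0.2, 41.0, -13.4]
jaw yaw 24.8 z/down [0.908 0.42  0.002] [ 0.001  0.002 -1.   ]
[[[-0.08, 0.95, -0.0], [-0.1, -0.2, -0.1], 5.5], [[-0.0, 1.0, -0.0], [0.0, 0.0, 0.0], 5.5], [[-0.0, 1.0, -0.0], [0.0, 0.0, 0.0], 5.5], [[-0.0, 1.0, -0.0], [0.0, 0.0, 0.0], 5.5]]
```

View pics/s10.png

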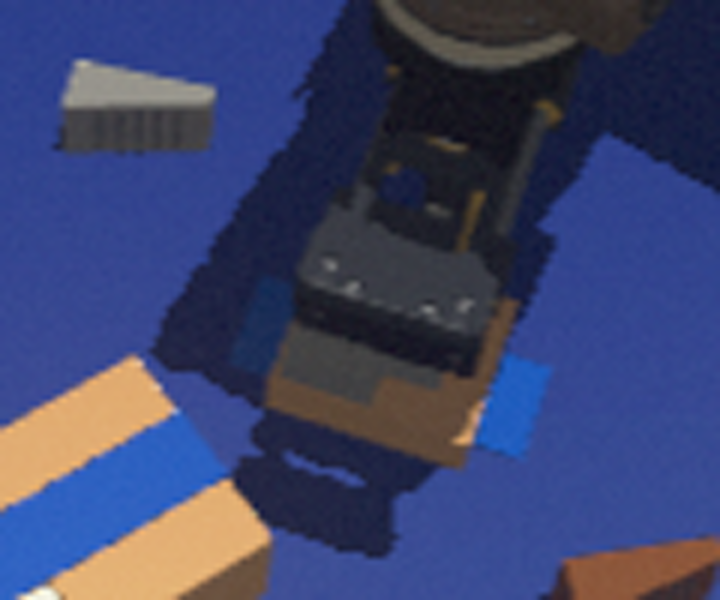

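Tenth picture: the gripper body hides the held wedge, and the tray and packed pair (crop px 330,360) are undisturbed. I'll descend by numbers and force.

Request:
{"op": "apply_moves", "data": {"increments": [[[-0.08,0.9,0],[-0.1,-0.2,0],5.5],[[0,0.9,0],[0,0,0],5.5],[[0,0.7,0],[0,0,0],5.5],[[0,0.5,0],[0,0,0],5.5],[[0,0,0],[0,0,0],5.5]]}}

```text
t: 18.52
eef_pos: [545.9, 180.9, 36.9]
tcp_rot: [-1.571, 0.002, -1.134]
ft_force: [-0.3, 0.4, -0.3]
opening: 0.67
```

Request:
{"op": "apply_moves", "data": {"increments": [[[0,0.5,0],[0,0,0],5.5],[[0,0.3,0],[0,0,0],5.5],[[0,0.15,0],[0,0,0],5.5],[[0,0.1,0],[0,0,0],5.5],[[0,0,0],[0,0,0],5.5]]}}

```text
t: 19.15
eef_pos: [546.3, 181.0, 26.6]
tcp_rot: [-1.57, 0.002, -1.134]
ft_force: [-0.0, 0.7, -0.1]
opening: 0.669
```

Request:
{"op": "apply_moves", "data": {"increments": [[[0,0.08,0],[0,0,0],5.5],[[0,0,0],[0,0,0],6.6],[[0,0,0],[0,0,0],7.2],[[0,0,0],[0,0,0],7.6],[[0,0,0],[0,0,0],7.6]]}}

```text
t: 19.77
eef_pos: [546.6, 181.0, 26.5]
tcp_rot: [-1.569, 0.001, -1.134]
ft_force: [-0.5, -0.4, -0.0]
opening: 0.799
```

```bash
python3 - <<'E'
from plan import *
where()
p=cur()[0]; print("B top pose 541.6,12.4 yaw 120.5")
# wedge B: own z dir=yaw-90; finger centre ~3mm from sole => own z=-6.5
a=np.radians(120.5-90); T=np.array([541.6,12.4])+-6.5*np.array([np.cos(a),np.sin(a)]); print(T)
plan([(p+[0,0,75],Rt(25),5,7.6),(list(T)+[90],Rt(120.5),10,9.5)])
E
```

```text
tcp [546.6 181.   26.5] t 19.77 open 76.0 F [-0.5 -0.4 -0. ] q [11.7, 38.5, 105.6, 0.2, 35.9, -13.5]
jaw yaw 25.0 z/down [0.906 0.423 0.002] [ 0.001  0.002 -1.   ]
B top pose 541.6,12.4 yaw 120.5
[535.99941046   9.10100064]
[[[-0.0, -1.5, 0.0], [-0.0, 0.0, -0.0], 7.6], [[-0.0, -1.5, 0.0], [-0.0, 0.0, -0.0], 7.6], [[-0.0, -1.5, 0.0], [-0.0, 0.0, -0.0], 7.6], [[-0.0, -1.5, 0.0], [-0.0, 0.0, -0.0], 7.6], [[-0.0, -1.5, 0.0], [-0.0, 0.0, -0.0], 7.6]]
[[[1.51, 0.11, -0.82], [0.0, -9.6, 0.0], 9.5], [[1.36, 0.11, -1.06], [0.0, -9.6, 0.0], 9.5], [[1.16, 0.11, -1.27], [0.0, -9.5, 0.0], 9.5], [[0.93, 0.11, -1.45], [0.0, -9.6, 0.0], 9.5], [[0.68, 0.11, -1.58], [0.0, -9.5, 0.0], 9.5]]
[[[0.41, 0.11, -1.67], [0.0, -9.6, 0.0], 9.5], [[0.13, 0.11, -1.72], [0.0, -9.6, 0.0], 9.5], [[-0.16, 0.11, -1.72], [0.0, -9.5, 0.0], 9.5], [[-0.44, 0.11, -1.66], [0.0, -9.5, 0.0], 9.5], [[-0.71, 0.11, -1.57], [-0.0, -9.5, 0.0], 9.5]]
```

Request:
{"op": "apply_moves", "data": {"increments": [[[0,-1.5,0],[0,0,0],7.6],[[0,-1.5,0],[0,0,0],7.6],[[0,-1.5,0],[0,0,0],7.6],[[0,-1.5,0],[0,0,0],7.6],[[0,-1.5,0],[0,0,0],7.6]]}}

```text
t: 20.4
eef_pos: [546.5, 180.9, 106.9]
tcp_rot: [-1.569, 0.001, -1.134]
ft_force: [-0.3, -1.3, 0.2]
opening: 0.801
```

Request:
{"op": "apply_moves", "data": {"increments": [[[1.5,0.1,-0.8],[0,-9.6,0],9.5],[[1.35,0.1,-1.05],[0,-9.6,0],9.5],[[1.15,0.1,-1.25],[0,-9.5,0],9.5],[[0.95,0.1,-1.45],[0,-9.5,0],9.5],[[0.7,0.1,-1.6],[0,-9.5,0],9.5]]}}

```text
t: 21.02
eef_pos: [543.5, 94.0, 106.9]
tcp_rot: [-1.566, -0.005, -0.274]
ft_force: [0.1, -0.4, 0.7]
opening: 1.002
```

Request:
{"op": "apply_moves", "data": {"increments": [[[0.4,0.1,-1.65],[0,-9.6,0],9.5],[[0.15,0.1,-1.7],[0,-9.6,0],9.5],[[-0.15,0.1,-1.7],[0,-9.5,0],9.5],[[-0.45,0.1,-1.65],[0,-9.5,0],9.5],[[-0.6,0.1,-1.4],[0,-8.5,0],9.5]]}}

```text
t: 21.65
eef_pos: [542.4, 7.6, 105.2]
tcp_rot: [-1.573, -0.008, 0.569]
ft_force: [-1.2, -0.4, -0.2]
opening: 1.0
```

```bash
python3 - <<'E'
from plan import *
from tr import *
where()
t,s=read_camera("top"),read_camera("scene")
a=cv2.resize(s["img"][180:270,240:350],None,fx=3.5,fy=3.5,interpolation=2); u=px(t,[550,173,20])[0].astype(int); b=cv2.resize(t["img"][u[1]-45:u[1]+45,u[0]-55:u[0]+55],None,fx=3.5,fy=3.5,interpolation=2)
cv2.imwrite("pics/s11.png",np.hstack([a,b])[:,:,::-1])
plan([([536,9.1,50],Rt(120.5),3,9.5),([536,9.1,50],Rt(120.5),2,9.5)])
E
```

```text
tcp [542.4   7.6 105.2] t 21.65 open 95.1 F [-1.2 -0.4 -0.2] q [-6.3, 29.4, 107.7, 0.3, 42.4, -129.1]
jaw yaw 122.6 z/down [-0.539  0.842 -0.002] [ 0.008  0.003 -1.   ]
[[[-0.17, 1.83, 0.17], [0.0, 0.6, 0.2], 9.5], [[-0.16, 1.84, 0.17], [0.0, 0.6, 0.2], 9.5], [[-0.16, 1.84, 0.17], [0.0, 0.6, 0.2], 9.5], [[0.0, 0.0, 0.0], [-0.0, 0.0, 0.0], 9.5], [[0.0, 0.0, 0.0], [-0.0, 0.0, 0.0], 9.5]]
```

View pics/s11.png

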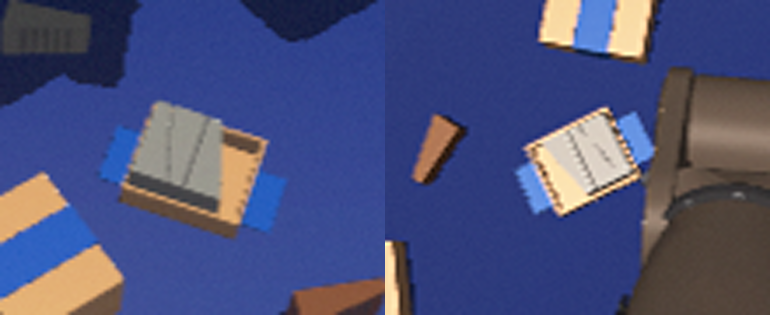

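Eleventh picture: row 3 is filled, seated against row 2, with its thick end to the tray's +x (top view px 560,135) and thin end to -x. Now wedge_b.

Request:
{"op": "apply_moves", "data": {"increments": [[[-0.2,1.8,0.2],[0,0.6,0.2],9.5],[[-0.2,1.8,0.2],[0,0.6,0.2],9.5],[[-0.15,1.5,0.15],[0,0.6,0.2],9.5],[[0,0,0],[0,0,0],9.5],[[0,0,0],[0,0,0],9.5]]}}

```text
t: 22.38
eef_pos: [536.0, 10.7, 54.8]
tcp_rot: [-1.574, 0.0, 0.518]
ft_force: [-0.4, -0.5, -0.2]
opening: 0.999
```

```bash
python3 - <<'E'
from plan import *
from fit import *
where()
plan([([536,9.1,23],Rt(120.5),3,9.5),([536,9.1,23],Rt(120.5),2,9.5)])
t=read_camera("top"); x0=[546.4,180.3,np.radians(205)]
u=px(t,[550,173,15])[0]; c=[int(u[0])-32,int(u[1])-32,int(u[0])+32,int(u[1])+32]
fg,o=masks(t,c); grey=fg&~o
a=np.radians(25); reg=render(t,c,[box(549.9,172.9,a,33,21,39,39,21)])
pair=render(t,c,[box(549.9+21.5*np.sin(a),172.9-21.5*np.cos(a),a,32,19,3,39)])
cost=lambda v:(((render(t,c,[side(*v,3)])|pair)^grey)&reg).sum()/16
for w0 in(0,.05,-.05):
    s=np.array(x0)+np.array([[0,0,w0],[3,0,0],[0,3,0],[0,0,.1]]); r=minimize(cost,s[0],method="Nelder-Mead",options=dict(initial_simplex=s,xatol=.02,fatol=.02))
    d=r.x[:2]-[549.9,172.9]; print("row3",d@[np.cos(a),np.sin(a)],d@[-np.sin(a),np.cos(a)],np.degrees(r.x[2])-25,r.fun)
E
```

```text
tcp [536.   10.7  54.8] t 22.38 open 95.0 F [-0.4 -0.5 -0.2] q [-5.8, 33.7, 110.4, -0.3, 35.8, -125.3]
jaw yaw 119.7 z/down [-0.495  0.869 -0.003] [ 0.001 -0.003 -1.   ]
[[[-0.03, 1.06, -0.04], [0.1, -0.3, -0.0], 9.5], [[-0.03, 1.06, -0.05], [0.1, -0.3, -0.0], 9.5], [[-0.03, 1.06, -0.05], [0.1, -0.3, -0.0], 9.5], [[0.0, 0.0, 0.0], [0.0, 0.0, 0.0], 9.5], [[0.0, 0.0, 0.0], [0.0, 0.0, 0.0], 9.5]]
row3 -0.03222121679042679 6.754624678260881 179.8676289893532 16.875
row3 2.398963792459306 7.12807922058628 179.6395634855904 19.5625
row3 -2.2021813348129013 5.7989592957362355 182.28916581823745 13.6875
```

Request:
{"op": "apply_moves", "data": {"increments": [[[0,1.05,-0.05],[0,-0.3,0],9.5],[[0,1.05,-0.05],[0,-0.3,0],9.5],[[0,0.8,-0.05],[0,-0.2,0],9.5],[[0,0,0],[0,0,0],9.5],[[0,0,0],[0,0,0],9.5]]}}

```text
t: 23.05
eef_pos: [537.1, 9.1, 24.1]
tcp_rot: [-1.574, -0.0, 0.532]
ft_force: [0.8, 0.6, 0.0]
opening: 0.996
```

```bash
python3 - <<'E'
from plan import *
where()
plan([([536,9.1,23],Rt(120.5),1,9.5)])
E
```

```text
tcp [537.1   9.1  24.1] t 23.05 open 94.7 F [0.8 0.6 0. ] q [-6.0, 36.7, 111.2, -0.3, 32.0, -126.2]
jaw yaw 120.5 z/down [-0.507  0.862 -0.004] [ 0.002 -0.003 -1.   ]
[[[-0.09, 0.11, 0.06], [0.2, -0.0, 0.0], 9.5]]
```

Request:
{"op": "apply_moves", "data": {"increments": [[[-0.09,0.1,0.06],[0.2,0,0],8.5],[[0,0,0],[0,0,0],7],[[0,0,0],[0,0,0],5.5],[[0,0,0],[0,0,0],5.5],[[0,0,0],[0,0,0],5.5]]}}

```text
t: 23.68
eef_pos: [536.2, 9.1, 23.7]
tcp_rot: [-1.571, -0.001, 0.532]
ft_force: [-0.4, 0.3, -0.1]
opening: 0.669
```

```bash
python3 - <<'E'
from plan import *
where()
p,R=cur(); a=np.radians(120.5); d=p[:2]-[541.6,12.4]; lat=d@[np.sin(a),-np.cos(a)]; print("own-z of tcp",lat, "along x",d@[np.cos(a),np.sin(a)])
b=np.radians(25); my=29.8  # row4 mid: sole at 39.3
# own z = tray -y
y=my-lat; T=[549.9-y*np.sin(b),172.9+y*np.cos(b)]; print("T",T)
plan([(p+[0,0,60],R,5,5.5),(T+[90],Rt(25),10,5.5)])
E
```

```text
tcp [536.2   9.1  23.7] t 23.68 open 63.7 F [-0.4  0.3 -0.1] q [-6.1, 36.7, 111.3, 0.0, 31.9, -126.6]
jaw yaw 120.5 z/down [-0.507  0.862 -0.001] [ 0.001  0.    -1.   ]
own-z of tcp -6.298557765396438 along x -0.08392278057147388
T [np.float64(534.6440902658419), np.float64(205.61640400357112)]
[[[0.0, -1.2, -0.0], [0.0, 0.0, 0.0], 5.5], [[0.0, -1.2, -0.0], [0.0, 0.0, 0.0], 5.5], [[0.0, -1.2, -0.0], [0.0, 0.0, 0.0], 5.5], [[0.0, -1.2, -0.0], [0.0, 0.0, 0.0], 5.5], [[0.0, -1.2, -0.0], [0.0, 0.0, 0.0], 5.5]]
[[[0.98, -0.06, 1.7], [-0.0, 9.5, 0.0], 5.5], [[0.69, -0.06, 1.84], [-0.0, 9.5, 0.0], 5.5], [[0.37, -0.06, 1.93], [-0.0, 9.5, 0.0], 5.5], [[0.05, -0.06, 1.96], [-0.0, 9.5, 0.0], 5.5], [[-0.28, -0.06, 1.94], [-0.0, 9.5, 0.0], 5.5]]
[[[-0.6, -0.06, 1.87], [-0.0, 9.5, 0.0], 5.5], [[-0.9, -0.06, 1.75], [-0.0, 9.5, 0.0], 5.5], [[-1.18, -0.06, 1.57], [-0.0, 9.5, 0.0], 5.5], [[-1.42, -0.06, 1.36], [-0.0, 9.5, 0.0], 5.5], [[-1.63, -0.06, 1.1], [-0.0, 9.5, 0.0], 5.5]]
```

Request:
{"op": "apply_moves", "data": {"increments": [[[0,-1.2,0],[0,0,0],5.5],[[0,-1.2,0],[0,0,0],5.5],[[0,-1.2,0],[0,0,0],5.5],[[0,-1.2,0],[0,0,0],5.5],[[0,-1.2,0],[0,0,0],5.5]]}}

```text
t: 24.3
eef_pos: [536.1, 9.1, 88.1]
tcp_rot: [-1.572, -0.001, 0.532]
ft_force: [-0.2, -0.2, -1.2]
opening: 0.668
```

Request:
{"op": "apply_moves", "data": {"increments": [[[1,0,1.7],[0,9.5,0],5.5],[[0.7,0,1.85],[0,9.5,0],5.5],[[0.4,0,1.95],[0,9.5,0],5.5],[[0.05,0,1.95],[0,9.5,0],5.5],[[-0.3,0,1.95],[0,9.5,0],5.5]]}}

```text
t: 24.92
eef_pos: [537.3, 109.4, 92.3]
tcp_rot: [-1.569, -0.005, -0.325]
ft_force: [0.4, 0.3, 0.3]
opening: 0.67
```

Request:
{"op": "apply_moves", "data": {"increments": [[[-0.6,0,1.85],[0,9.5,0],5.5],[[-0.9,0,1.75],[0,9.5,0],5.5],[[-1.2,0,1.55],[0,9.5,0],5.5],[[-1.3,0,1.3],[0,8.5,0],5.5],[[-1.2,0,0.8],[0,7,0],5.5]]}}

```text
t: 25.55
eef_pos: [539.1, 204.4, 95.4]
tcp_rot: [-1.565, -0.003, -1.119]
ft_force: [0.6, -0.6, -0.7]
opening: 0.669
```

```bash
python3 - <<'E'
from plan import *
where()
plan([([534.9,205.1,75],Rt(25),3,5.5),([534.9,205.1,75],Rt(25),2,5.5)])
E
```

```text
tcp [539.1 204.4  95.4] t 25.55 open 63.6 F [ 0.6 -0.6 -0.7] q [14.2, 32.5, 103.2, -0.1, 43.9, -11.6]
jaw yaw 25.9 z/down [0.9   0.437 0.006] [ 0.006  0.    -1.   ]
[[[-0.08, 0.68, -0.12], [-0.1, 0.3, 0.1], 5.5], [[-0.08, 0.68, -0.12], [-0.1, 0.3, 0.1], 5.5], [[-0.08, 0.68, -0.12], [-0.1, 0.3, 0.1], 5.5], [[0.0, 0.0, 0.0], [0.0, 0.0, 0.0], 5.5], [[0.0, 0.0, 0.0], [0.0, 0.0, 0.0], 5.5]]
```

Request:
{"op": "apply_moves", "data": {"increments": [[[-0.08,0.68,-0.12],[-0.1,0.3,0.1],5.5],[[-0.08,0.68,-0.12],[-0.1,0.3,0.1],5.5],[[-0.08,0.7,-0.12],[-0.1,0.3,0.1],5.5],[[0,0,0],[0,0,0],5.5],[[0,0,0],[0,0,0],5.5]]}}

```text
t: 26.18
eef_pos: [534.4, 204.0, 73.7]
tcp_rot: [-1.572, 0.003, -1.129]
ft_force: [-0.1, -0.2, -0.6]
opening: 0.669
```

```bash
python3 - <<'E'
from plan import *
where()
plan([([534.9,205.1,68],Rt(25),1,5.5)])
E
```

```text
tcp [534.4 204.   73.7] t 26.18 open 63.7 F [-0.1 -0.2 -0.6] q [14.2, 34.1, 104.5, 0.2, 41.4, -11.3]
jaw yaw 25.3 z/down [ 0.904  0.427 -0.001] [-0.002  0.002 -1.   ]
[[[-0.07, 0.57, 0.09], [0.0, 0.3, -0.2], 5.5]]
```

Request:
{"op": "apply_moves", "data": {"increments": [[[-0.07,0.6,0.09],[0,0.3,-0.1],5.5],[[0,0,0],[0,0,0],5.5],[[0,0,0],[0,0,0],5.5],[[0,0,0],[0,0,0],5.5],[[0,0,0],[0,0,0],5.5]]}}

```text
t: 26.8
eef_pos: [535.1, 205.1, 67.6]
tcp_rot: [-1.571, 0.001, -1.135]
ft_force: [-0.6, -0.4, 0.3]
opening: 0.669
```

```bash
python3 - <<'E'
from plan import *
where()
plan([([534.9,205.1,60],Rt(25),1,5.5)])
E
```

```text
tcp [535.1 205.1  67.6] t 26.8 open 63.6 F [-0.6 -0.4  0.3] q [14.3, 34.7, 104.6, 0.1, 40.7, -10.7]
jaw yaw 25.0 z/down [ 0.906  0.423 -0.   ] [-0.001  0.001 -1.   ]
[[[-0.01, 0.76, -0.02], [0.0, -0.0, -0.1], 5.5]]
```

Request:
{"op": "apply_moves", "data": {"increments": [[[0,0.9,0],[0,0,0],5.5],[[0,0.7,0],[0,0,0],5.5],[[0,0.6,0],[0,0,0],5.5],[[0,0.4,0],[0,0,0],5.5],[[0,0,0],[0,0,0],5.5]]}}

```text
t: 27.42
eef_pos: [534.9, 205.0, 39.3]
tcp_rot: [-1.572, 0.001, -1.135]
ft_force: [-0.5, -0.1, -0.8]
opening: 0.671
```

Request:
{"op": "apply_moves", "data": {"increments": [[[0,0.5,0],[0,0,0],5.5],[[0,0.35,0],[0,0,0],5.5],[[0,0.2,0],[0,0,0],5.5],[[0,0.1,0],[0,0,0],5.5],[[0,0,0],[0,0,0],5.5]]}}

```text
t: 28.05
eef_pos: [535.2, 205.1, 27.3]
tcp_rot: [-1.571, 0.001, -1.135]
ft_force: [-0.0, 0.2, -0.3]
opening: 0.664
```

Request:
{"op": "apply_moves", "data": {"increments": [[[0,0.1,0],[0,0,0],5.5],[[0,0,0],[0,0,0],5.5],[[0,0,0],[0,0,0],6.6],[[0,0,0],[0,0,0],7.2],[[0,0,0],[0,0,0],7.6]]}}

```text
t: 28.68
eef_pos: [535.2, 205.2, 26.7]
tcp_rot: [-1.571, 0.001, -1.135]
ft_force: [0.7, -0.4, 0.2]
opening: 0.784
```

Request:
{"op": "apply_moves", "data": {"increments": [[[0,0,0],[0,0,0],7.6],[[0,-1.5,0],[0,0,0],7.6],[[0,-1.5,0],[0,0,0],7.6],[[0,-2,0],[0,0,0],7.6],[[0,-2,0],[0,0,0],7.6]]}}

```text
t: 29.3
eef_pos: [535.0, 205.1, 100.9]
tcp_rot: [-1.571, 0.001, -1.135]
ft_force: [0.1, 0.2, -0.7]
opening: 0.802
```

```bash
python3 - <<'E'
from plan import *
where(); p,R=cur()
plan([([430,360,200],R,5,8)])
E
```

```text
tcp [535.  205.1 100.9] t 29.3 open 76.3 F [ 0.1  0.2 -0.7] q [14.3, 31.9, 103.3, 0.1, 44.8, -10.7]
jaw yaw 25.0 z/down [ 0.906  0.422 -0.   ] [-0.001  0.001 -1.   ]
[[[-3.7, -1.98, -0.6], [0.0, 0.0, 0.0], 8], [[-3.7, -1.98, -0.6], [0.0, 0.0, 0.0], 8], [[-3.7, -1.98, -0.6], [0.0, 0.0, 0.0], 8], [[-3.7, -1.98, -0.6], [0.0, 0.0, 0.0], 8], [[-3.7, -1.98, -0.6], [0.0, 0.0, 0.0], 8]]
```

Request:
{"op": "apply_moves", "data": {"increments": [[[-3.7,-2,-0.6],[0,0,0],8],[[-3.7,-2,-0.6],[0,0,0],8],[[-3.7,-2,-0.6],[0,0,0],8],[[-3.7,-2,-0.6],[0,0,0],8],[[-3.7,-2,-0.6],[0,0,0],8]]}}

```text
t: 29.92
eef_pos: [428.1, 362.5, 211.0]
tcp_rot: [-1.564, 0.001, -1.139]
ft_force: [-0.5, -0.4, -1.0]
opening: 0.839
```

```bash
python3 - <<'E'
from plan import *
from fit import *
where()
t,s=read_camera("top"),read_camera("scene")
us=px(s,[550,173,20])[0].astype(int); u=px(t,[550,173,20])[0].astype(int)
cr=lambda p,u:cv2.resize(p["img"][u[1]-25:u[1]+25,u[0]-28:u[0]+28],None,fx=7,fy=7,interpolation=2)
cv2.imwrite("pics/s12.png",np.hstack([cr(s,us),cr(t,u)])[:,:,::-1])
for th in "deep_lid parcel tape_roll stapler".split():
    print(th,[w(t,d["point"]).round() for d in nets.mark_of(t,th)][:1])
E
```

```text
tcp [428.1 362.5 211. ] t 29.93 open 79.8 F [-0.5 -0.4 -1. ] q [33.5, 23.0, 98.9, 0.0, 57.7, 8.8]
jaw yaw 24.7 z/down [0.908 0.418 0.007] [ 0.005  0.004 -1.   ]
deep_lid [array([431., 399.,  -0.])]
parcel [array([517., 161.,  20.])]
tape_roll [array([730., -72.,  -3.])]
stapler [array([ 423., -396.,   -3.])]
```

View pics/s12.png

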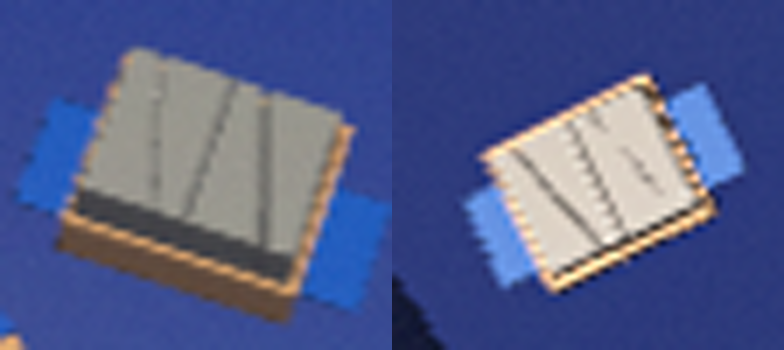

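Picture twelve (the last): both views show four wedges flush and level, in head-to-tail order, filling the tray. Handing in.

```bash
python3 - <<'E'
from h import *
t=read_camera("scene")
print([(w(t,d["point"]).round(),round(d["confidence"],2)) for d in nets.mark_of(t,"parcel")])
print(env.job_done())
E
```

```text
[(array([718., 149.,   1.]), 0.84)]
the job is handed in; nothing more can be done
None
```

The tray is packed and the job is handed in at about 30 s on the robot clock. The flat grey spare was gripped by its ends, turned 90° onto its side, set down, regripped and put in row 3, thin end to tray -x. The other grey spare went into row 4, thin end to +x. The yellow and brown look-alikes were left alone.

**Last checks that agreed:**
- Both camera views show all four wedges level and in head-to-tail order, filling the tray.
- The gripper height at release matched each wedge resting on the tray floor, within about 0.2 mm. Forces reported at the end of each move stayed at about 3 N or less.
- The lid, tape roll and stapler were within a few mm of where they started.

**Checks that disagreed or were weak:**
- The top view's parcel detection wrongly landed on the packed tray, but the scene view put the parcel at (718, 149), where it started.
- The fit of row 3's position was rough: its x came out anywhere from -2.2 to +2.4 mm. That could still pass, because the tray has 2.5 mm of play each way.

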